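# Tall canister back into the packed row

### The arm

A 7-joint arm with a two-finger parallel gripper is mounted at the origin on the work surface. World frame = base frame: x ahead of the robot, y to its left, z up, the work surface at z = 0. Lengths are in m, angles in rad, forces in N, time in s.
With the tool pointing down it reaches from about 0.425 to 0.875 m from the base axis. Payload 4.7 kg.
Tool frame: the origin (TCP) lies at the very end of the fingers, on their centre line; the grasp point (between the pads) lies 19 mm behind it; z points along the fingers, y is the direction in which the jaws open and shut (so a half turn about z gives the same grasp; the last joint's range is limited). The gripper opens to 85 mm and grips with 20 to 120 N. Pads are 22 mm wide; open, the fingers measure 114 mm over their backs; the gripper's body (76 mm by 85 mm) begins 54 mm behind the grasp point. The pads swing forward as they close: fully open they stand 13 mm farther back than shut.
Start: joints at [-1.259, 0.321, -0.07, 1.45, 0.023, 1.371, -0.057], TCP at [0.191, 0.621, 0.231] pointing down, gripper open.
Joint ranges: [-2.86, 2.86], [-0.3, 2.09], [-1.38, 1.24], [0.06, 2.45], [-1.56, 4.7], [0.09, 2.05], [-2.69, 2.69]. Speed limits (rad/s): [2.57, 2.57, 3.14, 3.14, 3.14, 3.14, 3.14].

### API

Orientations are given as [roll, pitch, yaw] about the fixed x, y, z axes, in that order (R = Rz(yaw) Ry(pitch) Rx(roll)).
In Python, from bench import * gives the robot as it stands. Calls block until the motion is done:
- goto(position, orientation): joint-space move of the TCP to a pose.
- move_straight(position, orientation=None, velocity=0.15, threshold=None): straight line of the TCP; orientation=None keeps the orientation; velocity is the mean speed in m/s. With threshold (N) it stops when the force on the tool has changed by that much, and returns True; else False.
- goto_joints(angles): joint-space move.
- move_gripper(opening, strength=None): finger opening in m; strength is the grip in N (None keeps the last); returns when the fingers have stopped.
- wait(seconds).
- ik(position, orientation): joint angles nearest the present ones, or None.
- camera(name): name is "scene" or "top"; returns a dict with "pixels" (400x640x3 uint8, blue, green, red), "fx", "fy", "cx", "cy" (pixels), "extrinsics" (4x4, takes a point from world to camera coordinates). Camera axes: x right, y up, looking along -z (the intrinsics and any distortion apply to the point x, -y, -z); pixel columns grow to the right and rows downward; lengths in m; the calibration is good to about 2 mm. A picture is of the moment at which its call begins. There is no depth.
A pose or a line that the arm cannot do raises MotionError and nothing moves.
- finish_job(): hands the job in, once; it reports no verdict.
Readings, each from a call of its own:
- get_t(): time.
- get_joint_pos(): joint angles.
- get_qvel(): joint speeds.
- get_tau(): joint torques, N m.
- get_ee_pos(): TCP position.
- get_eef_rot(): TCP orientation.
- get_contact_force(): force on the tool from outside, world axes, zero at the start.
- get_ft_torque(): the same for the moment, N m.
- get_gripper_width(): finger opening in m.
Only numpy, scipy, OpenCV 4.12 (cv2) and the standard library are available. Lean on these libraries where they do the work, as an engineer would, in place of code of your own. Each camera call takes 0.05 s, during which the arm holds its last target.

### The job

Take the tall red-topped canister out of its grey stand and wedge it, upright, into the packed row of low black canisters, directly beside the white-lidded one on its yellow-spring-plate side. Push it gently down, feeling for the hidden rest strip, until its foot firmly sits on the strip, then let go; keep the row standing on its rails, shove nothing hard, and leave everything else where it is.

Things in the scene. Friction and masses are not known exactly. Their poses are not given: they have to be found in the camera images.
- tall: Tall slim canister, black with red top: 44 (x) x 22 (y) x 130 mm high, about 150 g. Origin: centre of its underside, at the start 5 mm above the table, upright in the stand. Its foot is a round-nosed wedge, 5 mm thick in y at the bottom, widening evenly to 22 mm at 30 mm up. Grip it across the 22 mm near the top: in the row, up to the lowest 85 mm stand among the neighbours.
- stand: Fixed grey drying stand, an open pocket 60 x 34 mm outside, 45 mm high, walls and floor 5 mm; origin centre of its underside. The tall canister stands loosely in it with the same x and y axes.
- rack: Fixed white rack, 80 (x) x 196 mm (y, along the row), origin on the table midway between the rails. Rails along y, tops 30 mm up, inner faces x = +-27 mm, carry the low canisters; lips at x = +-36 mm reach 50 mm up. Fixed end plate at +y, inner face y = +75 mm, 92 mm high. Yellow spring plate at the -y end, 92 mm high. Between the rails is an open channel for the tall canister's 44 mm width.
- follower (a joint): Yellow spring plate pressing the row to the fixed end: 0 m with five canisters (its face at rack y = -35 mm), grows as it yields towards rack -y, 0.022 with the tall one in, 0.045 at most. It presses with 5 N plus 120 N per m. The other end is fixed, so only canisters on the yellow side give way: a thing wedged in must shift towards yellow by half its thickness as it enters.
- floor: Base plate of the rack, same origin, 3 mm thick. Under the row it carries a firm rubber rest strip (gives 1 mm per 8 N) for the tall canister's foot, hidden, not measured, screw-set, top 8 to 22 mm above the table, found only by feel. Sliding down between canisters meets several N of friction, which holds the tall one where it is let go: push until the force rises. Opening fingers may drag it up; then press its top again.
- white: Low slim canister of the row, the only one with a white lid, body black: 70 mm (x) by 22 mm (y) by 61 mm high, the lid bevelled along both long sides (5 mm in, top 7 mm), so two neighbours form a V groove 10 mm wide, 7 deep; about 140 g. Origin centre of its underside, 30 mm above the table on the rails; axes as the rack's. Any of the four places next to the fixed end, pressed against its neighbours.
- row_b: Low slim canister of the row, all black: 70 mm (x) by 22 mm (y) by 61 mm high, the lid bevelled along both long sides (5 mm in, top 7 mm), so two neighbours form a V groove 10 mm wide, 7 deep; about 140 g. Origin centre of its underside, 30 mm above the table on the rails; axes as the rack's. Any of the four places next to the fixed end, pressed against its neighbours.
- row_c: Low slim canister of the row, all black: 70 mm (x) by 22 mm (y) by 61 mm high, the lid bevelled along both long sides (5 mm in, top 7 mm), so two neighbours form a V groove 10 mm wide, 7 deep; about 140 g. Origin centre of its underside, 30 mm above the table on the rails; axes as the rack's. Any of the four places next to the fixed end, pressed against its neighbours.
- row_d: Low slim canister of the row, all black: 70 mm (x) by 22 mm (y) by 61 mm high, the lid bevelled along both long sides (5 mm in, top 7 mm), so two neighbours form a V groove 10 mm wide, 7 deep; about 140 g. Origin centre of its underside, 30 mm above the table on the rails; axes as the rack's. Any of the four places next to the fixed end, pressed against its neighbours.
- row_e: Low slim canister of the row, all black: 70 mm (x) by 22 mm (y) by 61 mm high, the lid bevelled along both long sides (5 mm in, top 7 mm), so two neighbours form a V groove 10 mm wide, 7 deep; about 140 g. Origin centre of its underside, 30 mm above the table on the rails; axes as the rack's. Always next to the yellow plate at the start.
- hood: Bystander: red plastic lens hood, a ring 82 mm across and 42 mm high; origin centre of underside.
- funnel: Bystander: stainless funnel standing mouth down, 104 mm across, 110 mm high; origin centre of underside.
- beaker: Bystander: glass beaker, 72 mm across, 95 mm high; origin centre of underside.
- can_low: Bystander: round black canister 70 mm across and 70 mm high, lower of a stack of two; origin centre of underside.
- can_high: Bystander: round black canister 66 mm across and 60 mm high, on top of can_low; origin centre of underside.
- jar: Bystander: amber glass jar with white cap, 72 mm across, 90 mm high; origin centre of underside.
Mind the look-alikes: they are no part of the job. Of the things like the floor, leave any that is purple; of the rest the smaller one is meant.

How it is judged:
By the outcome, as a careful person would: the job done as asked, in the order asked, and still so for the second after the job is handed in, with the robot touching nothing.
It also fails if it takes over 70 s, if anything falls off the work surface, if the arm or the gripper's body presses on something with over 40 N, if the wrist force passes 120 N, or if a joint passes its speed limit or range.

## Working session

There is one attempt and no reset: what is moved stays moved. The work goes in short steps, each a Python script; the robot and the scene stay as the last script left them, time stands still between calls to the robot, and variables do not carry over. Pictures are saved under pics/ and viewed, and the job is handed in when it is done.

```bash
ls; mkdir -p pics
python3 - <<'E'
from bench import *
import cv2
for n in ["scene","top"]:
    c=camera(n); cv2.imwrite(f"pics/{n}0.png",c["pixels"]); print(n,c["fx"],c["fy"],c["cx"],c["cy"],c["extrinsics"],[k for k in c])
print(get_t(),get_ee_pos(),get_eef_rot(),get_contact_force())
E
```

```text
pics
scene 410.3368555450575 410.3368555450575 318.09783754990485 202.37449645144082 [[ 0.33976979  0.9404849   0.00668128 -0.17359058]
 [-0.55007357  0.19295335  0.81251958  0.23023101]
 [ 0.76287322 -0.2797448   0.58289561 -1.53960973]
 [ 0.          0.          0.          1.        ]] ['pixels', 'fx', 'fy', 'cx', 'cy', 'extrinsics']
top 487.32971561697036 487.32971561697036 319.15854638765217 195.16884875490763 [[ 0.02467618 -0.99969434  0.00151872 -0.0015761 ]
 [ 0.97703855  0.02443849  0.21165641 -0.53780547]
 [-0.21162884 -0.00373902  0.97734296 -1.18315209]
 [ 0.          0.          0.          1.        ]] ['pixels', 'fx', 'fy', 'cx', 'cy', 'extrinsics']
0.1 [0.19059894 0.62090949 0.23032078] [-3.13984184e+00  7.58289634e-05  2.84388246e+00] [ 0.70181518 -0.88463341 -0.32051323]
```

View pics/scene0.png

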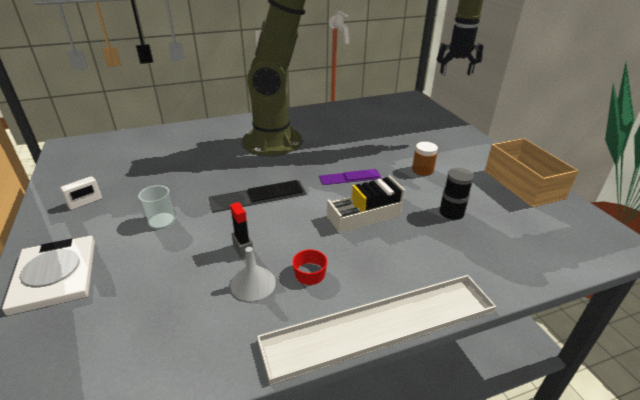

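View pics/top0.png

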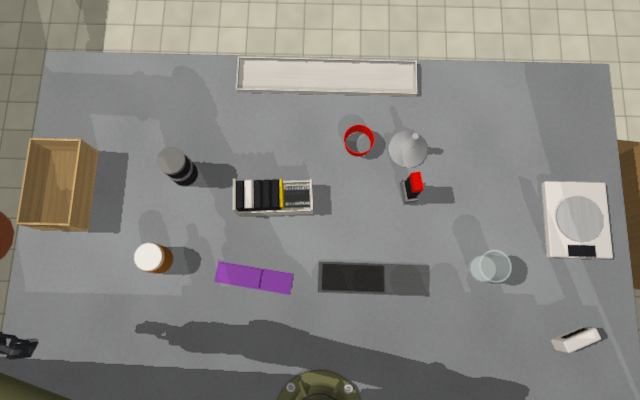

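The top view shows the rack at (273,195), with the white lid second from the left. The yellow plate is at (282,193), and the tall canister and stand are at (412,187). I'll zoom in.

Run:
```python
import cv2,numpy as np
t=cv2.imread("pics/top0.png");s=cv2.imread("pics/scene0.png")
a=cv2.resize(t[165:225,225:325],None,fx=7,fy=7,interpolation=cv2.INTER_NEAREST)
cv2.imwrite("pics/z1.png",a)
b=cv2.resize(t[160:210,385:445],None,fx=6,fy=6,interpolation=cv2.INTER_NEAREST)
c=cv2.resize(s[195:255,215:275],None,fx=5,fy=5,interpolation=cv2.INTER_NEAREST)
cv2.imwrite("pics/z2.png",np.hstack([b,c]))
d=cv2.resize(s[165:235,320:412],None,fx=8,fy=8,interpolation=cv2.INTER_NEAREST)
cv2.imwrite("pics/z3.png",d)
```

```text
(no output)
```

View pics/z1.png

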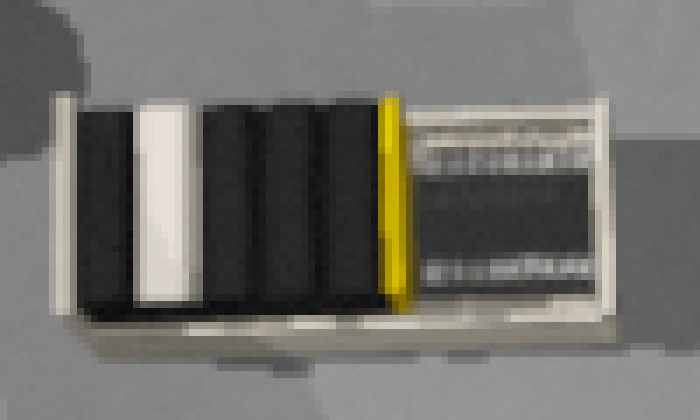

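View pics/z2.png

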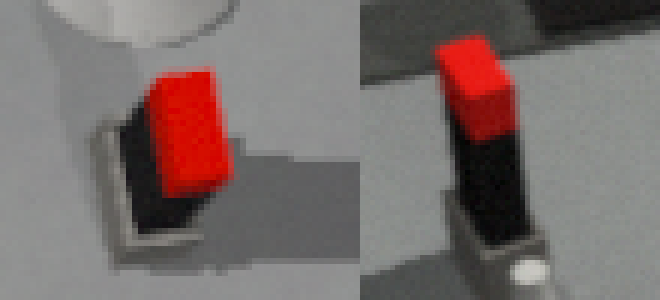

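View pics/z3.png

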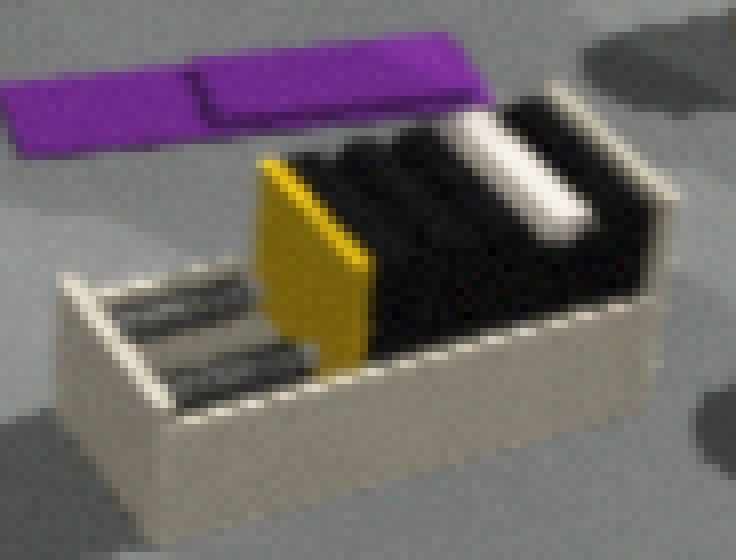

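```bash
cat > h.py <<'E'
import numpy as np,cv2
CAL={}
def cast(c,px,z):
    E=c["extrinsics"];R,t=E[:3,:3],E[:3,3]
    px=np.atleast_2d(px).astype(float)
    d=np.c_[(px[:,0]-c["cx"])/c["fx"],-(px[:,1]-c["cy"])/c["fy"],-np.ones(len(px))]@R
    o=-R.T@t
    return (o+d*((z-o[2])/d[:,2])[:,None])
def proj(c,P):
    E=c["extrinsics"];q=np.atleast_2d(P)@E[:3,:3].T+E[:3,3]
    return np.c_[c["cx"]+c["fx"]*q[:,0]/-q[:,2],c["cy"]-c["fy"]*q[:,1]/-q[:,2]]
def comp(m,roi):
    k=np.zeros_like(m);x0,y0,x1,y1=roi;k[y0:y1,x0:x1]=m[y0:y1,x0:x1]
    return max(cv2.findContours(k,cv2.RETR_EXTERNAL,cv2.CHAIN_APPROX_NONE)[0],key=cv2.contourArea)
def masks(img):
    h=cv2.cvtColor(img,cv2.COLOR_BGR2HSV)
    return dict(red=cv2.inRange(h,(0,150,90),(8,255,255)),yel=cv2.inRange(h,(20,150,80),(35,255,255)),
      white=cv2.inRange(h,(0,0,205),(179,40,255)),blk=cv2.inRange(h,(0,0,0),(179,255,62)))
E
python3 - <<'E'
from bench import *
from h import *
np.set_printoptions(precision=4,suppress=True)
for n in ["top","scene"]:
    c=camera(n);m=masks(c["pixels"])
    E=c["extrinsics"];print(n,"cam",-E[:3,:3].T@E[:3,3])
    R={"top":dict(red=(400,165,430,205),yel=(270,170,300,220),white=(240,170,256,215)),"scene":dict(red=(225,200,250,230),yel=(340,175,375,220),white=(370,170,400,205))}[n]
    for k,z in (("red",.135),("yel",.092),("white",.091)):
        ct=comp(m[k],R[k]);hull=cv2.approxPolyDP(ct,1.5,True)[:,0]
        r=cv2.minAreaRect(ct)
        print(k,cv2.contourArea(ct),"approx",hull.tolist());print(" ->",cast(c,hull,z)[:,:2].tolist() if 0 else np.round(cast(c,hull,z)[:,:2],4).tolist())
        # ground-plane rect
        W=(cast(c,ct[:,0],z)[:,:2]*1000).astype(np.float32)
        print(" rect mm",cv2.minAreaRect(W))
E
```

```text
top cam [0.2751 0.0071 1.2702]
red 202.0 approx [[419, 172], [413, 172], [409, 176], [413, 192], [423, 189]]
 -> [[0.584, -0.2275], [0.5837, -0.2131], [0.5735, -0.2033], [0.5343, -0.2123], [0.5422, -0.2363]]
 rect mm ((560.1002197265625, -219.33331298828125), (48.653385162353516, 29.34665870666504), 11.595368385314941)
yel 100.5 approx [[280, 179], [279, 206], [282, 209], [283, 189]]
 -> [[0.569, 0.1102], [0.5005, 0.1098], [0.4932, 0.1021], [0.5436, 0.1017]]
 rect mm ((531.0743408203125, 106.12335205078125), (76.097900390625, 9.918007850646973), 2.413094997406006)
white 109.5 approx [[247, 180], [245, 181], [246, 206], [250, 206], [250, 181]]
 -> [[0.5646, 0.1924], [0.5619, 0.1972], [0.4986, 0.1911], [0.4989, 0.1813], [0.5622, 0.1848]]
 rect mm ((531.6123046875, 189.3150634765625), (66.22743225097656, 12.446085929870605), 3.13409686088562)
scene cam [ 1.3602 -0.3119  0.7115]
red 202.0 approx [[230, 204], [232, 214], [237, 221], [245, 220], [245, 213], [240, 203]]
 -> [[0.5422, -0.2362], [0.5831, -0.2388], [0.6129, -0.2329], [0.6152, -0.2151], [0.5892, -0.2097], [0.546, -0.2129]]
 rect mm ((578.7246704101562, -224.17230224609375), (29.17871856689453, 80.07418060302734), 89.24508666992188)
yel 225.5 approx [[353, 185], [353, 203], [356, 207], [360, 208], [359, 211], [364, 210], [366, 197]]
 -> [[0.5039, 0.1041], [0.5818, 0.0697], [0.6004, 0.0699], [0.6077, 0.0777], [0.6185, 0.07], [0.6189, 0.0837], [0.5683, 0.1132]]
 rect mm ((564.3551025390625, 94.74931335449219), (36.9166374206543, 119.04263305664062), 66.29474639892578)
white 39.0 approx [[378, 180], [387, 190], [392, 191], [380, 179]]
 -> [[0.5023, 0.1816], [0.5557, 0.182], [0.5646, 0.1925], [0.4994, 0.1893]]
 rect mm ((531.6993408203125, 185.74305725097656), (66.29023742675781, 10.300555229187012), 2.7559752464294434)
```

Run:
```python
import cv2,numpy as np
t=cv2.imread("pics/top0.png");s=cv2.imread("pics/scene0.png")
np.set_printoptions(linewidth=200)
print(t[168:200,404:428,2]);print(t[168:200,404:428,1]);print(s[200:226,226:250,2]);print(s[200:226,226:250,1])
a=cv2.resize(t[165:205,398:432],None,fx=14,fy=14,interpolation=cv2.INTER_CUBIC)
a=np.clip(a*1.2+20,0,255).astype(np.uint8);cv2.imwrite("pics/z4.png",a)
```

```text
[[129 129 134 141 143 142 143 143 143 144 143 143 141 143 144 144 144 147 145 143 145 146 145 146]
 [127 130 129 136 144 143 143 142 145 144 145 145 143 144 143 142 144 145 144 143 143 145 145 147]
 [131 131 129 135 142 144 143 145 146 146 145 144 145 143 145 151 149 146 146 143 143 144 144 145]
 [131 132 130 133 140 143 144 147 157 160 160 162 171 176 180 185 176 146 145 144 144 146 145 145]
 [130 130 129 130 135 144 147 167 188 193 194 198 207 213 213 213 197 149 144 142 146 144 146 144]
 [131 130 131 130 136 145 157 189 213 213 212 212 212 212 212 211 201 164 143 145 144 144 146 146]
 [130 131 129 131 137 150 161 184 211 212 212 212 212 212 212 213 203 171 143 143 143 144 144 145]
 [130 130 129 130 132 146 166 178 204 211 212 212 212 213 212 212 205 177 143 144 144 143 145 144]
 [131 130 129 127 102 115 166 175 199 213 212 212 212 212 213 213 209 188 145 144 144 144 145 144]
 [131 129 126 105  59 104 161 175 197 213 213 213 212 212 213 212 212 198 151 144 143 147 145 145]
 [131 135 116  59  26  84 144 169 191 211 212 212 213 213 212 212 213 202 165 144 145 144 146 146]
 [129 134  
[... 9687 characters left out ...]
5 141]
 [137 135 139 136 137 122  82  24   7  14  16  11   9  14  15  10  20  18  15  27  87 133 144 144]
 [138 138 139 140 134 133 101  28  10  16  17  14  12  19  20  19  23  11  15  23  74 124 139 143]
 [138 137 136 141 139 136 103  36  12  10  14  14  23  15  18  10  19  16  12  26  70 119 139 143]
 [140 139 139 132 139 137 108  42   6   8  13  10  20  19  12  16  15  11  15  22  65 120 140 144]
 [138 141 142 139 139 133 109  47  14   9   3  12  18  15  16  12  13  15  16  19  56 106 138 141]
 [137 139 138 136 140 133 111  57  18  10  11  15  15   9   8  17  18  18  12  16  49 104 137 144]
 [140 135 140 137 135 134 113  64  26  11  10  15  15  14  17  17  16  12  11   9  38  98 136 140]]
```

View pics/z4.png

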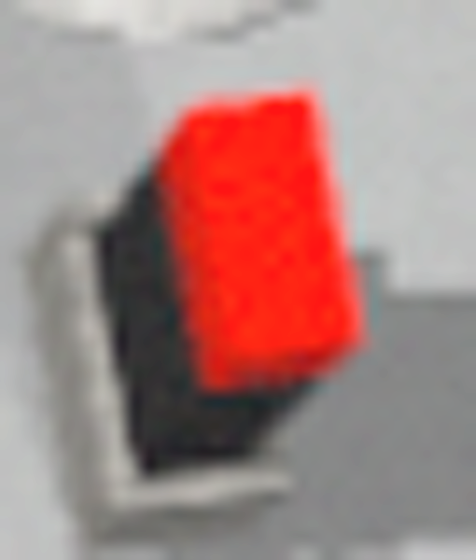

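```bash
cat >> h.py <<'E'
K=8
def up(img,roi,chanfn,z,c):
    x0,y0,x1,y1=roi
    a=cv2.resize(img[y0:y1,x0:x1],None,fx=K,fy=K,interpolation=cv2.INTER_LINEAR)
    m=chanfn(a.astype(int)).astype(np.uint8)*255
    m=cv2.morphologyEx(m,cv2.MORPH_OPEN,np.ones((5,5)))
    ct=max(cv2.findContours(m,cv2.RETR_EXTERNAL,cv2.CHAIN_APPROX_NONE)[0],key=cv2.contourArea)[:,0]
    px=(ct+.5)/K-.5+[x0,y0]
    W=(cast(c,px,z)[:,:2]*1000).astype(np.float32)
    M=cv2.moments(W.reshape(-1,1,2))
    return cv2.minAreaRect(W),(M['m10']/M['m00'],M['m01']/M['m00'],M['m00']),px,W
E
python3 - <<'E'
from bench import *
from h import *
for n in ["top","scene"]:
    c=camera(n);im=c["pixels"]
    R={"top":dict(red=(404,166,430,202),yel=(276,172,290,216),white=(241,174,258,214),),"scene":dict(red=(224,198,250,220),yel=(345,175,375,220),white=(368,170,402,203))}[n]
    tr={"top":190,"scene":182}[n]
    for k,f,z in (("red",lambda a:(a[...,2]>tr)&(a[...,1]<90),.135),("white",lambda a:a[...,0]>{"top":125,"scene":125}[n],.091),("yel",lambda a:(a[...,2]>125)&(a[...,0]<70),.092)):
        r,mo,px,W=up(im,R[k],f,z,c);print(n,k,[np.round(v,1) for v in r],np.round(mo,1))
E
```

```text
top red [array([ 563.2, -222.4]), array([43.8, 22.4]), np.float64(9.2)] [ 563.3 -222.3  920.3]
top white [array([538.4, 186.1]), array([87. , 42.1]), np.float64(2.9)] [ 543.7  187.7 2053.2]
top yel [array([531.2, 106.3]), array([77.5, 10. ]), np.float64(3.2)] [533.3 106.7 597.4]
scene red [array([ 563.7, -222.7]), array([44.8, 22.9]), np.float64(10.0)] [ 563.9 -222.6  951.3]
scene white [array([507.7, 181.9]), array([ 42.4, 132.5]), np.float64(86.7)] [ 501.6  185.9 2782.9]
scene yel [array([539.7, 105.8]), array([74.4, 12.2]), np.float64(2.5)] [538.7 105.8 733.3]
```

Run:
```python
from h import *
np.set_printoptions(linewidth=220)
t=cv2.imread("pics/top0.png")
for r in (181,185,192,200,206): print(r,t[r,228:300,0])
for r in (181,192,206): print(r,t[r,270:300,2])
print(t[174:216,248,0])
s=cv2.imread("pics/scene0.png")
print(s[176:200,370:400,0])
```

```text
181 [ 83  82  82  80 109 158 167 122  43  36  41  41  45  41  34  22 148 209 212 216 216 216 206 171 132  98  37  43  42  44  37  33  25  28  29  36  41  40  39  38  32  23  25  30  37  39  39  40  40  35  23   0   0   0
  92 164 183 175 176 176 175 176 185 192 183 184 182 181 183 185 186 183]
185 [ 81  82  84  91 123 162 171 123  36  37  40  40  38  40  34  23 149 208 212 216 215 216 206 172 132  97  37  36  43  40  40  39  29  23  29  37  41  42  42  43  39  27  21  25  36  39  37  39  39  33  21   0   0   0
   0  85 130 145 172 165 171 169 156 149 162 155 150 156 148 153 139 145]
192 [133 135 133 132 155 182 168 119  34  33  39  39  38  40  29  19 118 188 212 216 217 217 206 170 139 119  35  40  39  43  42  38  25  18  27  37  38  44  43  39  33  23  26  28  36  39  43  42  39  38  29   0   0   0
   0  17  45  53  49  52  54  54  49  57  52  56  55  55  58  55  61  56]
200 [133 134 134 133 158 184 171 120  38  39  43  40  39  32  26  15 115 184 203 202 205 210 207 171 142 119  36  37  42  42  40  38  28  24  29  35  39  44  41  39  38  30  23  29  33  42  42  38  43  39  29  12   
[... 3175 characters left out ...]
 20  13  19  14  13  15  14  40  85 113 113 120 101  53  26  20  13  10  11  13  17]
 [ 25  16  13   9  22  17  18  19  19  18  14  13  12   9  15  15  18  32  51  52  61  43  17  18  11  14  19   9  13  11]
 [ 22  23  18  18  10  12  11  13   6  13  14   3  13  14   8  16  18  17  14  20  16  16  15  13  11  11   9  12  12  11]
 [ 20  10  11  20  16  11  10  15  13  15  12  14  14  12  13  16  15   7  13  18  11  11  13   8  13  11  12  12  14  16]
 [ 17  11  15  13  13  17  11  16  12   8  15  11  18   6  12  14  12  15  13   6  12   7  16  12  16  12  11   9  11  17]
 [ 12  14  12  16  18  12  13  14  12  19   9  12  14  15  18  19  11  14  11  13  10  18  15  11   7  12  12  19   9  15]]
```

Run:
```python
from bench import *
from h import *
c=camera("top");im=c["pixels"]
print("flat",cast(c,[[245.3,192],[250.8,192]],.091)); print("low edges",cast(c,[[243.6,192],[253.5,192]],.084))
r,mo,px,W=up(im,(243,176,253,212),lambda a:a[...,0]>180,.091,c);print(r,mo)
# line fits at -y side of flat, per row crossing 188
def cross(row,x0,x1,ch,lev,rise):
    v=im[row,:,ch].astype(float)
    for x in range(x0,x1):
        if (v[x]-lev)*(v[x+1]-lev)<=0 and (v[x+1]>v[x])==rise: return x+(lev-v[x])/(v[x+1]-v[x])
def fit(rows,x0,x1,ch,lev,rise,z,nm):
    p=[(cross(r,x0,x1,ch,lev,rise),r) for r in rows]; p=[q for q in p if q[0] is not None]
    W=cast(c,p,z); k,b=np.polyfit(W[:,0],W[:,1],1); print(nm,len(p),"yaw",np.degrees(-np.arctan(-k)),"y@.531",k*.531+b,"sd",np.std(W[:,1]-k*W[:,0]-b))
rows=range(183,206)
fit(rows,247,254,0,188,False,.091,"flat -y edge")
fit(rows,242,248,0,70,True,.084,"white +y low edge")
fit(rows,252,257,0,75,False,.084,"white -y low edge(groove)")
fit(rows,275,284,2,80,True,.092,"yellow +y edge")
fit(range(178,212),228,236,0,158,True,.092,"endplate?")
fit(range(178,212),233,238,0,80,False,.092,"endplate inner")
s=camera("scene")
c=s;r,mo,px,W=up(s["pixels"],(374,177,396,194),lambda a:a[...,0]>180,.091,s);print(r,mo)
```

```text
flat [[0.53389604 0.19486725 0.091     ]
 [0.53423699 0.18124178 0.091     ]]
low edges [[0.53532629 0.20021806 0.084     ]
 [0.53594365 0.17554654 0.084     ]]
((530.8858642578125, 188.8199920654297), (69.40789794921875, 15.274898529052734), 3.4206831455230713) (531.501792670711, 188.5703795592039, 978.7227886565961)
flat -y edge 23 yaw 2.934323943375184 y@.531 0.18178410367213774 sd 0.00010753008038975808
white +y low edge 23 yaw 3.626615622056839 y@.531 0.2002327729428302 sd 9.861057281243921e-05
white -y low edge(groove) 23 yaw 3.3726922292924786 y@.531 0.1753171523426715 sd 0.00015479621322178684
yellow +y edge 23 yaw 3.55935691915885 y@.531 0.11205463311844044 sd 0.0001849710826870292
endplate? 31 yaw 1.8113518588882398 y@.531 0.22656830114585036 sd 0.0006096160533883562
endplate inner 31 yaw 4.5242597797047726 y@.531 0.2187294863584701 sd 0.0009562593302966481
((531.6740112304688, 186.54327392578125), (70.11418151855469, 12.426054000854492), 3.1552650928497314) (532.9669840880592, 186.4607933883385, 778.8593503748998)
```

Run:
```python
from bench import *
from h import *
for y in (9.5,-170.5):
    for p in ([.5635,-.2225,.26],[.5635,-.2225,.097]): print(y,ik(p,[np.pi,0,np.radians(y)]))
for y in (3.2,-176.8):
    for p in ([.532,.177,.27],[.532,.177,.10]): print(y,ik(p,[np.pi,0,np.radians(y)]))
```

```text
9.5 [ 0.11622442  0.21420972  0.25523768  1.53445027 -0.05449018  1.39992083
 -1.02984479]
9.5 [-0.45395867  0.49226602  1.00297258  1.75030408 -0.45149864  1.15114956
 -0.7196494 ]
-170.5 [ 0.11245964  0.2143152   0.25970461  1.53459291 -0.0554503   1.39992177
  2.11251886]
-170.5 [-0.4766941   0.51046668  1.03924984  1.7508945  -0.47745603  1.15935313
  2.44174373]
3.2 [-0.82128696  0.11497121  0.49588836  1.63597877 -0.05537491  1.40464098
 -1.83394374]
3.2 [-0.82053928  0.25319253  0.51579242  1.84864388 -0.14087416  1.07572852
 -1.76620534]
-176.8 [-0.66912023  0.11199165  0.32842198  1.63093226 -0.03655847  1.4047174
  1.29008108]
-176.8 [-0.64479157  0.23843837  0.31317455  1.84259202 -0.0829007   1.07319941
  1.32635534]
```

Run:
```python
from bench import *
from h import *
o=[np.pi,0,np.radians(9.5)]
goto([.5635,-.2225,.25],o)
move_gripper(.055,20)
print(get_t(),get_ee_pos(),get_joint_pos())
move_straight([.5635,-.2225,.16],velocity=.1)
wait(.2);print(get_contact_force())
print(move_straight([.5635,-.2225,.097],velocity=.06,threshold=6))
wait(.3);f0=get_contact_force();print(get_ee_pos(),f0)
c=camera("top");cv2.imwrite("pics/top1.png",c["pixels"]);s=camera("scene");cv2.imwrite("pics/scene1.png",s["pixels"])
cv2.imwrite("pics/p1.png",np.hstack([cv2.resize(c["pixels"][120:230,360:460],None,fx=4,fy=4),cv2.resize(s["pixels"][150:260,190:290],None,fx=4,fy=4)]))
print(get_t())
```

```text
4.0333 [ 0.563527   -0.22244464  0.25001955] [ 0.00310566  0.22332955  0.38983282  1.55386588 -0.08581773  1.38132143
 -1.0045208 ]
[ 0.22685166  0.17700499 -0.15833615]
False
[ 0.56364517 -0.2225136   0.09723971] [ 0.85263752 -0.43918133  0.31973526]
6.8833
```

View pics/p1.png

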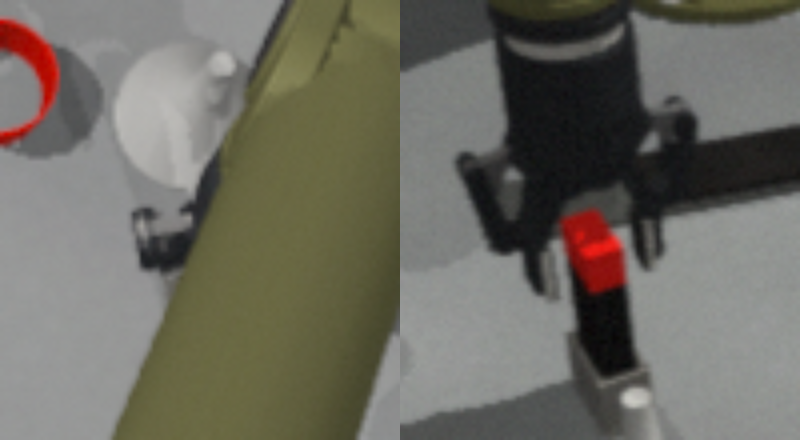

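The right panel shows the fingers straddling the red top at (595,245), with clearance on both sides. I'll close gently.

Run:
```python
from bench import *
from h import *
move_gripper(.0,20);wait(.2)
print(get_gripper_width(),get_contact_force(),get_ft_torque(),get_ee_pos(),get_t())
```

```text
0.021539024288985454 [-0.23141779  0.60292989  0.43879698] [ 0.0006229  -0.03498589 -0.04721665] [ 0.56352634 -0.22249654  0.09703407] 7.475
```

Run:
```python
from bench import *
from h import *
move_gripper(.0,60);wait(.1)
print(get_gripper_width(),get_contact_force())
move_straight([.5635,-.2225,.16],velocity=.1);wait(.1);print(get_contact_force())
move_straight([.5635,-.2225,.27],velocity=.15)
goto([.532,.177,.27],[np.pi,0,np.radians(3.2)])
move_straight([.532,.177,.22],velocity=.1);wait(.5)
print(get_t(),get_ee_pos(),get_eef_rot(),get_contact_force(),get_ft_torque(),get_gripper_width())
c=camera("top");s=camera("scene")
cv2.imwrite("pics/top2.png",c["pixels"]);cv2.imwrite("pics/scene2.png",s["pixels"])
cv2.imwrite("pics/p2.png",np.hstack([cv2.resize(c["pixels"][110:230,200:320],None,fx=3,fy=3),cv2.resize(s["pixels"][110:240,300:430],None,fx=3,fy=3)[:360]]))
```

```text
0.021317013863756572 [-0.18218625  0.61526149  0.87353086]
[-0.59289915  0.07746998 -1.78927751]
12.1917 [0.53204883 0.17705147 0.22018191] [-3.14150943e+00 -2.84493114e-04  5.59310945e-02] [ 0.09107823 -0.46665267 -1.97591059] [0.01133699 0.01119109 0.0080134 ] 0.02107374016803539
```

View pics/p2.png

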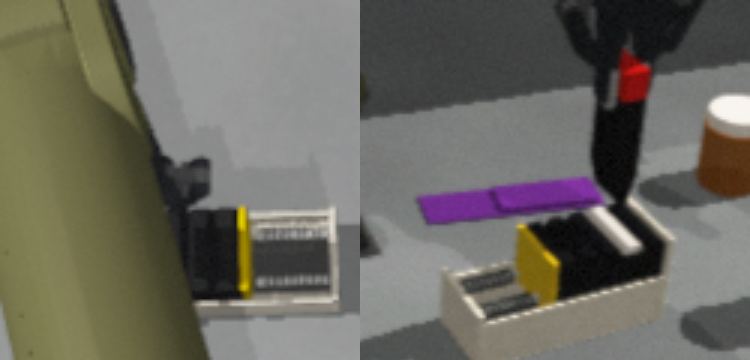

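Run:
```python
from bench import *
from h import *
print(move_straight([.532,.177,.189],velocity=.06,threshold=5));wait(.3)
print(get_t(),get_ee_pos(),get_contact_force())
s=camera("scene");cv2.imwrite("pics/scene3.png",s["pixels"])
E=[[.532,.177,.097]]
print("exp tip",proj(s,E))
a=np.radians(3.2);ux=np.array([np.cos(a),np.sin(a),0])*.022
print("exp foot ends",proj(s,np.array(E)+[ux,-ux]) if 0 else proj(s,[E[0]+ux,E[0]-ux]))
cv2.imwrite("pics/p3.png",cv2.resize(s["pixels"][130:215,345:425],None,fx=7,fy=7,interpolation=cv2.INTER_CUBIC))
```

```text
False
13.2583 [0.53219084 0.17705549 0.1893477 ] [-0.3795447   0.02837301 -1.4255763 ]
exp tip [[381.56782092 183.96180631]]
exp foot ends [[385.69109082 188.06741578]
 [377.56295604 179.97409472]]
```

View pics/p3.png

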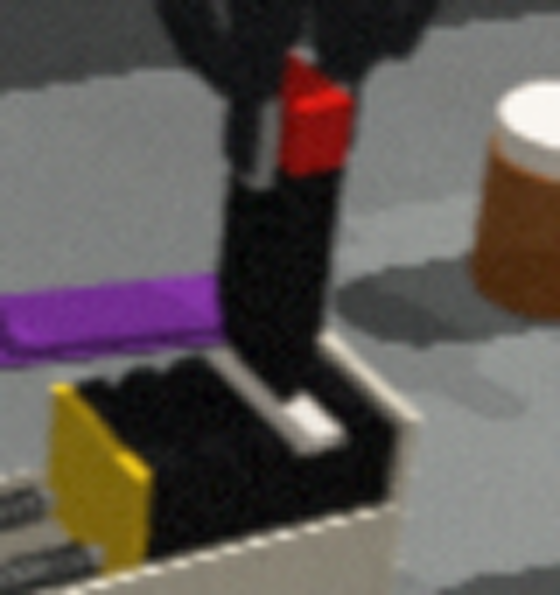

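Run:
```python
from bench import *
from h import *
s=cv2.imread("pics/scene3.png")
c=camera("scene")
np.set_printoptions(linewidth=200)
print(s[180:196,374:398,0])
print(cast(c,[[385.7,187.5],[384.5,187],[387,187]],.097))
```

```text
[[ 95 116 118 109  70  28  15  10  13   6   9  15   4   9  13  19  49  80 117 156 175 161 135 128]
 [ 59 103 117 123 101  54  20  13  11   9  15   9  17  14  13  17  30  52  81 113 151 173 159 136]
 [ 33  62 100 121 118  97  54  23  16   8  12  12  17  11  17  23  22  31  43  72 111 160 180 163]
 [ 13  24  59  97 120 118  97  56  15  13  12  12  17  15  18  17  17  23  26  44  71 108 153 185]
 [ 13  15  21  61 100 119 118  98  57  21  15  15  13  19  13  17  15  23  24  21  42  70 104 152]
 [ 11  15  15  21  59  97 120 118  98  57  27  13  17  37  39  21  15  21  17  25  20  46  73 102]
 [  6  14   8   7  24  58  98 121 117 100  53  29  46  97 119  68  27  17  23  25  27  27  42  68]
 [ 10   4  15  18   9  26  61 103 117 120  99  83 120 179 198 150  72  22  11  19  21  25  25  42]
 [ 14  12  17  10   9   8  24  58  98 117 127 151 196 217 222 205 150  69  25  14  20  18  14  27]
 [ 15   8  19   8  14  15  17  26  63 101 121 132 170 205 222 222 205 149  74  30  15  13  18  25]
 [ 11  14   6  11  19   7  13  17  23  60  97 120 130 163 206 222 223 209 153  84  25  19  17  14]
 [ 14  12  16  12  14  16  17  23  24  31  60  98 121 132 165 204 216 214 189 131  50  12  10  10]
 [ 21  18  22  22  15  12  19  15  22  26  28  63  98 118 132 156 172 157 137 101  55  22  11  16]
 [ 21  23  22  18  15  16  18  16  19  21  20  28  61 102 124 127 132 119 101  66  43  16  16  12]
 [ 24  21  21  24  19  12  14   7  15  17  18  14  34  74  93  86  78  45  31  26  17  14  18   5]
 [ 16  20  15  18  22  12  15   6  17  14  15   9  21  28  26  32  19  13  14  10  17  16  14   9]]
[[0.5514875  0.1795447  0.097     ]
 [0.5482096  0.17760632 0.097     ]
 [0.55045699 0.18402919 0.097     ]]
```

```bash
cat > ins.py <<'E'
from bench import *
from h import *
import json
a=np.radians(3.2);ny=np.array([np.sin(a),-np.cos(a)]) # toward yellow
G=np.array([.532,.1755])
def shift(zu):
    if zu>.0875: return 0.
    if zu>.084: return (.0875-zu)/.0035*.0025
    return .0025+.0085*min((.084-zu)/.030,1)
def run(zs,corr,f0,fzmax=30,flmax=15,v=.03):
    for zu in zs:
        p=G+ny*(shift(zu)+corr)
        hit=move_straight([*p,zu+.092],velocity=v,threshold=25)
        wait(.08);f=get_contact_force()-f0;fl=-(f[:2]@ny);e=get_ee_pos()
        print(f"zu {zu*1e3:.1f} act {1e3*(e[2]-.092):.1f} sh {1e3*(e[:2]-G)@ny:.1f} corr {corr*1e3:.1f} Fz {f[2]:.1f} Fl(+y) {fl:.1f} Fx {f[0]:.1f}",hit)
        if hit or f[2]>fzmax or abs(fl)>flmax: print("STOP");break
        if fl<-2.5: corr+=.0005 if fl>-6 else .001
        elif fl>3.5: corr-=.0005
    print("t",get_t(),get_gripper_width());return corr
E
python3 - <<'E'
from ins import *
move_straight([*G,.189],velocity=.03);wait(.2);f0=get_contact_force();print(f0)
c=run(np.arange(.095,.0699,-.0025),0.,f0)
json.dump([c,list(f0)],open("st.json","w"))
E
```

```text
[ 1.20519913 -0.20141316 -1.70925335]
zu 95.0 act 94.9 sh 0.0 corr 0.0 Fz 1.1 Fl(+y) -0.6 Fx -1.8 False
zu 92.5 act 92.4 sh 0.0 corr 0.0 Fz 1.1 Fl(+y) 0.7 Fx -1.5 False
zu 90.0 act 89.9 sh 0.0 corr 0.0 Fz -0.0 Fl(+y) 0.7 Fx -2.2 False
zu 87.5 act 87.4 sh 0.0 corr 0.0 Fz -0.6 Fl(+y) 0.3 Fx -1.2 False
zu 85.0 act 85.9 sh 0.4 corr 0.0 Fz 5.0 Fl(+y) 4.2 Fx -0.6 False
zu 82.5 act 84.6 sh 1.2 corr -0.5 Fz 10.6 Fl(+y) 4.0 Fx -2.0 False
zu 80.0 act 83.2 sh 2.0 corr -1.0 Fz 13.9 Fl(+y) 1.8 Fx -2.0 False
zu 77.5 act 79.1 sh 3.5 corr -1.0 Fz 7.1 Fl(+y) 2.8 Fx -0.0 False
zu 75.0 act 76.1 sh 4.2 corr -1.0 Fz 6.9 Fl(+y) 1.6 Fx 0.4 False
zu 72.5 act 73.3 sh 5.0 corr -1.0 Fz 6.4 Fl(+y) 2.1 Fx 0.4 False
zu 70.0 act 70.5 sh 5.7 corr -1.0 Fz 7.1 Fl(+y) 2.3 Fx -0.1 False
t 17.475 0.02170213406528242
```

Run:
```python
from ins import *
s=camera("scene")
cv2.imwrite("pics/p4.png",cv2.resize(s["pixels"][130:235,320:425],None,fx=5.5,fy=5.5,interpolation=cv2.INTER_CUBIC))
```

```text
(no output)
```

View pics/p4.png

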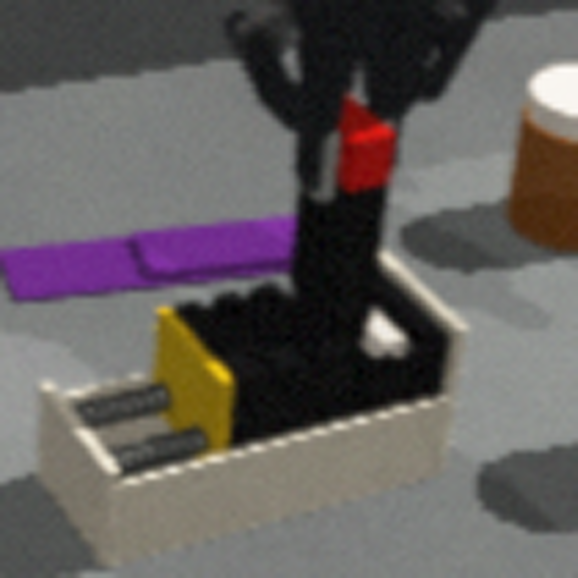

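The foot has entered on the yellow side of the white lid (385,335), and the yellow plate (195,370) has moved left. I'll continue down.

Run:
```python
from ins import *
c,f0=json.load(open("st.json"));f0=np.array(f0)
c=run(np.arange(.067,.0279,-.003),c,f0)
json.dump([c,list(f0)],open("st.json","w"))
```

```text
zu 67.0 act 67.2 sh 6.7 corr -1.0 Fz 7.3 Fl(+y) 1.5 Fx 0.4 False
zu 64.0 act 64.1 sh 7.5 corr -1.0 Fz 6.6 Fl(+y) 0.3 Fx 0.1 False
zu 61.0 act 61.1 sh 8.4 corr -1.0 Fz 7.2 Fl(+y) 1.3 Fx 0.1 False
zu 58.0 act 58.1 sh 9.2 corr -1.0 Fz 6.0 Fl(+y) 0.2 Fx 0.6 False
zu 55.0 act 55.2 sh 10.0 corr -1.0 Fz 7.7 Fl(+y) 1.2 Fx 0.0 False
zu 52.0 act 51.2 sh 10.5 corr -1.0 Fz 2.3 Fl(+y) 0.5 Fx 0.2 False
zu 49.0 act 47.9 sh 10.5 corr -1.0 Fz -2.1 Fl(+y) -0.3 Fx -0.2 False
zu 46.0 act 45.4 sh 10.5 corr -1.0 Fz -3.1 Fl(+y) -1.7 Fx 0.7 False
zu 43.0 act 42.8 sh 10.5 corr -1.0 Fz -1.0 Fl(+y) -2.9 Fx -0.2 False
zu 40.0 act 40.0 sh 10.6 corr -0.5 Fz 1.5 Fl(+y) -2.8 Fx 0.8 False
zu 37.0 act 36.9 sh 10.6 corr 0.0 Fz 0.6 Fl(+y) -0.6 Fx 0.5 False
zu 34.0 act 33.7 sh 10.6 corr 0.0 Fz 0.6 Fl(+y) 0.0 Fx 1.5 False
zu 31.0 act 30.7 sh 10.6 corr 0.0 Fz -0.8 Fl(+y) 0.2 Fx 0.9 False
zu 28.0 act 27.7 sh 10.7 corr 0.0 Fz -0.0 Fl(+y) 2.2 Fx 0.1 False
t 22.1917 0.021323208985434026
```

Run:
```python
from ins import *
c,f0=json.load(open("st.json"));f0=np.array(f0)
c=run(np.arange(.027,.0045,-.001),c,f0,fzmax=14,v=.015)
wait(.3);print(get_contact_force()-f0,get_ee_pos(),get_t())
json.dump([c,list(f0)],open("st.json","w"))
```

```text
zu 27.0 act 27.1 sh 10.7 corr 0.0 Fz 1.7 Fl(+y) 1.7 Fx 0.2 False
zu 26.0 act 26.1 sh 10.7 corr 0.0 Fz 3.4 Fl(+y) 1.8 Fx -1.1 False
zu 25.0 act 25.0 sh 10.7 corr 0.0 Fz 2.8 Fl(+y) 2.7 Fx -1.1 False
zu 24.0 act 23.9 sh 10.8 corr 0.0 Fz 1.6 Fl(+y) 3.0 Fx -1.0 False
zu 23.0 act 22.9 sh 10.8 corr 0.0 Fz 1.1 Fl(+y) 4.0 Fx -1.7 False
zu 22.0 act 21.9 sh 10.7 corr -0.5 Fz 1.7 Fl(+y) 2.0 Fx -1.7 False
zu 21.0 act 20.9 sh 10.7 corr -0.5 Fz 2.8 Fl(+y) 2.9 Fx -1.0 False
zu 20.0 act 19.9 sh 10.7 corr -0.5 Fz 1.7 Fl(+y) 1.7 Fx -1.9 False
zu 19.0 act 18.9 sh 10.7 corr -0.5 Fz 2.2 Fl(+y) 0.8 Fx -1.0 False
zu 18.0 act 17.9 sh 10.7 corr -0.5 Fz 2.6 Fl(+y) 0.7 Fx -0.3 False
zu 17.0 act 16.9 sh 10.7 corr -0.5 Fz 1.7 Fl(+y) 0.9 Fx -0.4 False
zu 16.0 act 15.9 sh 10.7 corr -0.5 Fz 2.6 Fl(+y) -1.0 Fx 0.1 False
zu 15.0 act 14.9 sh 10.6 corr -0.5 Fz 2.6 Fl(+y) -0.3 Fx -0.1 False
zu 14.0 act 14.1 sh 10.7 corr -0.5 Fz 4.8 Fl(+y) -0.2 Fx -1.5 False
zu 13.0 act 13.6 sh 10.6 corr -0.5 Fz 7.1 Fl(+y) -1.1 Fx -1.7 False
zu 12.0 act 13.1 sh 10.7 corr -0.5 Fz 11.2 Fl(+y) -2.1 Fx -2.8 False
zu 11.0 act 12.8 sh 10.7 corr -0.5 Fz 14.0 Fl(+y) -1.9 Fx -4.2 False
zu 10.0 act 12.3 sh 10.6 corr -0.5 Fz 16.6 Fl(+y) -2.0 Fx -4.3 False
STOP
t 28.1917 0.021317790186892543
[-4.81011694 -2.04560727 16.14106101] [0.53314942 0.16490653 0.10434228] 28.4917
```

Force rises steadily from zu ≈ 14.2 mm at about 7 N/mm, and about 14 N is now on the strip. I'll release, then press the top to check.

Run:
```python
from ins import *
c,f0=json.load(open("st.json"));f0=np.array(f0)
move_gripper(.05,20);wait(.2);print(get_contact_force()-f0,get_ee_pos(),get_t())
e=get_ee_pos()
move_straight([e[0],e[1],.20],velocity=.1)
move_gripper(0.0,20);wait(.3)
f1=get_contact_force();print(f1,get_gripper_width(),get_t())
s=camera("scene");cv2.imwrite("pics/scene5.png",s["pixels"])
cv2.imwrite("pics/p5.png",cv2.resize(s["pixels"][110:235,310:435],None,fx=4.6,fy=4.6,interpolation=cv2.INTER_CUBIC))
r,mo,px,W=up(s["pixels"],(350,140,400,190),lambda a:(a[...,2]>182)&(a[...,1]<90),.143,s);print(r,mo)
```

```text
[-1.75830361  0.49054974  2.92908709] [0.53245902 0.16503221 0.101761  ] 29.0833
[ 0.07132777 -0.14216891 -0.32101198] 0.00013388176441683672 31.05
((529.8048706054688, 167.26077270507812), (43.89384460449219, 21.75761604309082), 5.477631568908691) (529.6947017994534, 167.1714611572144, 875.7578770376276)
```

View pics/p5.png

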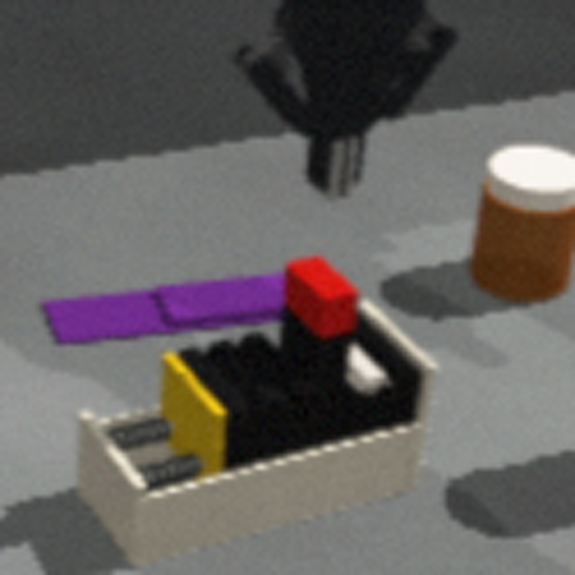

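The red top at (320,295) stands upright beside the white lid. Next I press its top with closed fingers.

Run:
```python
from ins import *
P=[.5305,.1663]
move_straight([*P,.156],velocity=.08,threshold=6);wait(.2);f1=get_contact_force()
for z in np.arange(.153,.130,-.001):
    hit=move_straight([*P,z],velocity=.015,threshold=20);wait(.08);f=get_contact_force()-f1;e=get_ee_pos()
    print(f"{z*1e3:.1f} act {e[2]*1e3:.2f} top->zu {e[2]*1e3-130:.2f} F",np.round(f,1))
    if hit or f[2]>16: break
wait(.3);print(get_contact_force()-f1,get_ee_pos(),get_t())
```

```text
153.0 act 152.97 top->zu 22.97 F [-1.1  0.2 -0.6]
152.0 act 151.95 top->zu 21.95 F [-0.9  0.8 -0. ]
151.0 act 150.97 top->zu 20.97 F [-0.5  0.7 -0.2]
150.0 act 149.98 top->zu 19.98 F [ 0.1  1.  -0.5]
149.0 act 148.97 top->zu 18.97 F [-1.   0.5 -0.1]
148.0 act 147.98 top->zu 17.98 F [-0.4  1.4 -0.5]
147.0 act 146.95 top->zu 16.95 F [ 0.   0.3 -0.1]
146.0 act 145.98 top->zu 15.98 F [-1.   1.1  0.1]
145.0 act 144.97 top->zu 14.97 F [-0.2 -0.  -0.6]
144.0 act 144.27 top->zu 14.27 F [-1.3  0.1  2.8]
143.0 act 143.81 top->zu 13.81 F [-0.8  0.7  5.1]
142.0 act 143.39 top->zu 13.39 F [-1.8 -0.3  7.2]
141.0 act 143.03 top->zu 13.03 F [-2.   0.1  8.8]
140.0 act 142.69 top->zu 12.69 F [-2.1 -0.6 13. ]
139.0 act 142.34 top->zu 12.34 F [-3.7 -0.7 14.9]
138.0 act 141.98 top->zu 11.98 F [-3.6 -1.9 17.7]
[-3.27431287 -1.00124165 18.14895248] [0.532666   0.16653986 0.14199537] 37.7333
```

Run:
```python
from ins import *
move_straight([.532,.1663,.16],velocity=.05)
move_straight([.532,.1663,.28],velocity=.15)
goto([.45,-.2,.32],[np.pi,0,np.radians(3.2)]);wait(.3)
for n in ("top","scene"):
    c=camera(n);cv2.imwrite(f"pics/{n}6.png",c["pixels"])
    roi=(255,165,285,215) if n=="top" else (350,140,400,190)
    for z in (.143,):
        r,mo,px,W=up(c["pixels"],roi,lambda a:(a[...,2]>(190 if n=="top" else 182))&(a[...,1]<90),z,c);print(n,z,r,mo)
t=cv2.imread("pics/top6.png");s=cv2.imread("pics/scene6.png")
cv2.imwrite("pics/p6.png",np.hstack([cv2.resize(t[155:235,220:320],None,fx=4,fy=4),cv2.resize(s[155:235,320:420],None,fx=4,fy=4)]))
print(get_t())
```

```text
top 0.143 ((533.5546875, 160.29196166992188), (41.69173812866211, 9.821013450622559), 3.0206940174102783) (533.6420568746723, 160.353417540454, 401.25461558485404)
scene 0.143 ((531.0391845703125, 166.57427978515625), (43.52870559692383, 21.55257225036621), 4.49480676651001) (531.2020764212681, 166.76925371913313, 844.5826275679283)
41.0833
```

View pics/p6.png

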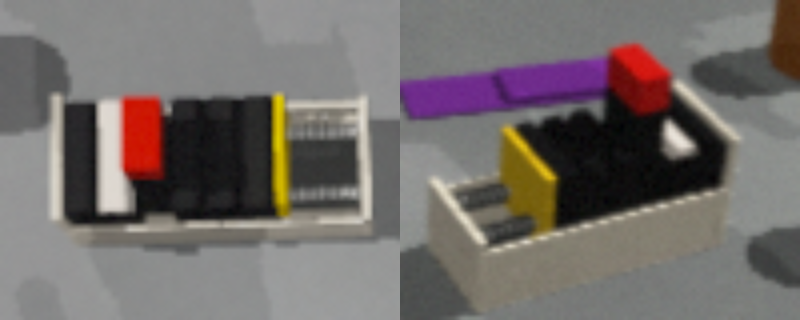

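View pics/top6.png

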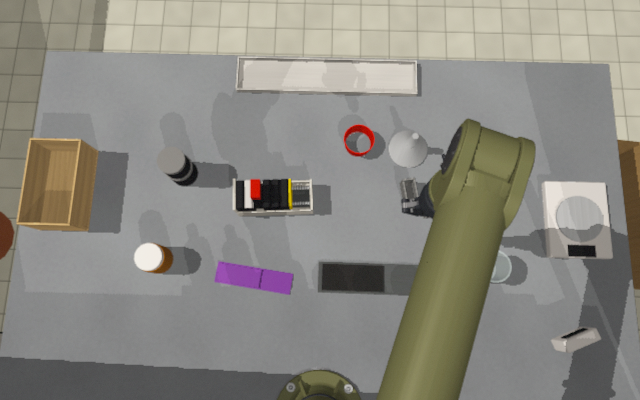

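Run:
```python
from bench import *
print(get_contact_force(),get_t());finish_job()
```

```text
[ 0.93346094  0.89440122 -0.47277613] 41.0833
the job is handed in; nothing more can be done
```

The tall canister is now wedged upright in the row, directly beside the white-lidded one on its yellow-spring-plate side. I handed the job in at 41 s, with the arm retracted.

- **Insertion:** I lowered it into the groove in small steps, shifting it about 10.7 mm towards the yellow plate as it entered. The force stayed at 17 N or below.
- **Seating:** The force rose steadily from a foot height of about 14 mm above the table, which is where I take the strip to be. After letting go, I pressed its top with closed fingers and the force rose at about the same height, reaching 18 N.
- **Final pictures:** The row stands on its rails, and the bystanders in the clear part of the top view look unmoved. The arm hid part of the beaker. The scene view puts the top of the canister at (0.531, 0.167), against about 0.1655 expected in y.
- **Checks that failed or disagreed:** The last top-view measurement of the red cap was no use because my crop cut it off. The two views placed the groove about 2 mm apart at the start, so I checked the hovering foot in the scene view and aimed 1.5 mm nearer the yellow plate. The spring-plate travel was judged only by eye.

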